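# Uncover the kit tray and carry it level to its stand

### The arm

A 7-joint arm with a two-finger parallel gripper is mounted at the origin on a cart in front of the work surface, level with it; the furniture and walls round the work are solid. World frame = base frame: x ahead of the robot, y to its left, z up, the work surface at z = 0. Lengths are in m, angles in rad, forces in N, time in s.
With the tool pointing down it reaches from about 0.425 to 0.875 m from the base axis. Payload 8.4 kg.
Tool frame: the origin (TCP) lies midway between the tips of the shut fingers; the grasp point (between the pads) lies 19 mm behind it; z points along the fingers, x is the direction in which the jaws open and shut, and the axes are right-handed (so a half turn about z gives the same grasp; the last joint's range is limited). The gripper opens to 85 mm and grips with 20 to 120 N. Pads are 22 mm wide; open, the fingers measure 114 mm over their backs; the gripper's body (76 mm by 85 mm) begins 54 mm behind the grasp point. The pads swing forward as they close: fully open they stand 13 mm farther back than shut.
Start: joints at [-1.296, 0.333, 0.04, 1.465, -0.013, 1.343, -0.059], TCP at [0.237, 0.605, 0.231] pointing down, gripper open.
Joint ranges: [-2.58, 2.58], [-0.38, 2.09], [-1.3, 1.39], [0.25, 2.4], [-1.5, 4.64], [0.08, 2.09], [-2.65, 2.65]. Speed limits (rad/s): [2.22, 2.22, 2.79, 2.79, 3.14, 3.14, 3.14].

### API

Orientations are given as a unit quaternion [w, x, y, z].
In Python, from station import robot, viewer, nets gives the robot as it stands.
- The arm moves only by the tool carry_out, never from a script. Its argument "targets" is a list of rows, each a list of 7 numbers: the shift along the world's x, y, z in units of 25 mm (1.0 is 25 mm), then the turn, a rotation vector about the world's x, y, z in degrees, then the opening, from -1 (shut) to 1 (fully open). In form: [[x, y, z, rx, ry, rz, jaw], ...]. A call has 1 to 12 rows; each row is the pose to reach, as a shift and turn from the pose measured when the call began; what a row does not reach only later rows make up. A row lasts 1/10 s, in which the tool goes at most 50 mm and 8.59 degrees, less where a joint would pass 70% of its speed; a pose out of reach is approached as far as the arm can. A call with a gripper value outside its range is refused whole. The fingers move at their own pace and stop on an object; "newtons" is the grip in N (left out, the last holds). Time passes only in rows, so rows that repeat a pose let the fingers close. It gives the time, the measured TCP pose, the force and the opening at its end, in the units of the state.
- robot.get_obs(): the state, without advancing time (a new reading comes with each control period).
- viewer.get_image(name): name is "scene" or "top"; returns a dict with "color" (400x640x3 uint8, red, green, blue), "depth" (400x640 float32, m along the optical axis (not along the pixel's ray), 0 where there is no reading), "vfov" (degrees; the focal length in pixels is half the picture's height over the tangent of half this angle, whatever the lens; pixels are square), "cx", "cy" (the principal point, pixels), "k1" (the pictures are not rectified: a ray, as slopes to the right and down, at radius r is drawn at 1 + k1 r^2 times it, then the intrinsics apply), "R" (3x3) and "t" (3): a world point X has camera coordinates R X + t. Camera axes: x right, y down, z forward; pixel columns grow to the right and rows downward; lengths in m; the calibration is good to about 2 mm. A picture is of the moment at which its call begins.
- robot.hand_in(): hands the job in, once; it reports no verdict.
Trained networks look in a picture, given as the dict that the camera call returned (one of the last four; its "shot" number tells which), for a name from the list of things; names that differ only in an ending like _2 or _b are one class to them, and where a whole thing is asked for, a point or a joint stands for the part that bears it (a point fixed in the world has none). Each returns a list of dicts, best first, with "p" (0 to 1); they miss things now and then, are a little off and sometimes report something else, mostly with a low value. They report only what shows in the picture. A call takes as long as a camera call.
- nets.look_for(picture, query): "at" ([x, y, z] in m, in world coordinates, good to about 4 mm: the middle of the surface that is visible of it).
- nets.trace(picture, query): "region" (400x640 bool, what is visible of it).
The state is a dict: "t": time; "joint_positions": joint angles; "joint_vel": joint speeds; "joint_efforts": joint torques, N m; "ee_pos": TCP position; "eef_rot": TCP orientation; "force": force on the tool from outside, world axes, zero at the start; "torque": the same for the moment, N m; "grip_width": opening from 0.0 (shut) to 1.0 (fully open).
Only numpy, scipy, OpenCV 4.12 (cv2) and the standard library are available. Lean on these libraries where they do the work, as an engineer would, in place of code of your own. Each camera call takes 0.05 s, during which the arm holds its last target.

### The job

Lift the dust cover straight off the kit tray without dragging the tray along, and set it down rim-down in the middle of the rubber mat, lined up with the mat. Then carry the open tray level by its rail, with the three loose things staying inside, and set it down gently inside the lips of the low plywood stand. Do not disturb the other things on the bench and let go at the end.

Things in the scene. Friction and masses are not known exactly. Their poses are not given: they have to be found in the camera images.
- tray: Open wooden kit tray, 150 mm along its x, 100 mm along its y; floor 5 mm thick, walls 22 mm high. A straight wooden carrying rail runs along x over its middle, from end post to end post: 12 mm wide (y), 16 mm tall, centre 72 mm above the tray's underside, underside of the rail 64 mm up; the posts reach 82 mm. About 0.35 kg, with contents 0.5 to 0.6 kg. Origin: centre of the underside. It starts on the bench under the cover, and looks the same turned half round.
- cover: Grey plastic dust cover, an upturned box 166 mm (x) by 116 mm (y) by 90 mm high, open below, walls 4 mm, standing over the tray with about 4 mm of play on each side. On its top a dark bar handle along x: 80 mm long, 14 mm wide (y), 12 mm tall, centre 116 mm above the rim. The underside of the rim has to rise over 82 mm to clear the tray. About 0.3 kg. Origin: centre of the rim plane (the lowest plane); starts lined up with the tray. A half turn looks the same.
- stand: Low plywood stand fixed on the bench, 174 mm (x) by 124 mm (y); its flat top is 40 mm above the bench and has a lip all round, 9 mm high, leaving 162 by 112 mm inside (6 mm of play on each side of the tray, long side along long side). Origin: centre of the underside, on the bench. A half turn looks the same.
- stand_top (a point): Centre of the stand's flat top inside the lips, 40 mm above the bench; axes as the stand's. The tray's origin belongs here.
- mat: Flat black rubber mat fixed on the bench, 180 mm (x) by 130 mm (y) by 3 mm thick, the place for the cover. Origin: centre of the underside. A half turn looks the same.
- kit_tin: Small red tin, 42 x 60 x 34 mm, loose in the tray. Origin: centre of the underside.
- kit_channel: Piece of aluminium channel, 16 x 79 x 10 mm, loose in the tray. Origin: centre of the underside.
- kit_block: Beech block, 26 x 70 x 22 mm, loose in the tray. Origin: centre of the underside.
- brush_pot: Bystander: bamboo pot with brushes, tall (82 x 86 mm, 289 mm high), standing loose in the midst of the tray's, stand's and mat's places. Origin: centre of the underside.
- wide_jar: Bystander: wide screw jar, 71 mm across, 112 mm high, loose. Origin: centre of the underside.
- white_bottle: Bystander: white bottle, 66 mm across, 142 mm high, loose. Origin: centre of the underside.
- short_jar: Bystander: screw jar, 52 mm across, 66 mm high, loose. Origin: centre of the underside.
- brush_tub: Bystander: clear tub of brushes, 78 mm across, 127 mm high, loose. Origin: centre of the underside.

How it is judged:
By the outcome, as a careful person would: the job done as asked, in the order asked, and still so for the second after the job is handed in, with the robot touching nothing.
It also fails if it takes over 69 s, if anything falls off the work surface, if the arm or the gripper's body presses on something with over 40 N, if the wrist force passes 120 N, or if a joint passes its speed limit or range.

## Working session

There is one attempt and no reset: what is moved stays moved. The work goes in short steps, Python scripts to look and compute and a tool call to move; the robot and the scene stay as the last step left them, time stands still between calls to the robot, and variables do not carry over. Pictures are saved under pics/ and viewed, and the job is handed in when it is done.

Besides the shell and the picture viewer there is one more tool, called after ">>>" as name(argument=value, ...), one argument or row to a line, values as JSON. carry_out: Moves the arm, as the interface text tells. Its arguments: {"type":"object","properties":{"targets":{"type":"array"},"newtons":{"type":"number"}},"required":["targets"]}

```bash
ls; mkdir -p pics; python3 - <<'E'
from station import robot, viewer, nets
import cv2, pickle
o=robot.get_obs(); print(o)
for n in ("scene","top"):
    im=viewer.get_image(n); pickle.dump(im,open(f'pics/{n}0.pkl','wb'))
    print(n,im['vfov'],im['cx'],im['cy'],im['k1'],im['R'],im['t'],im.get('shot'))
    cv2.imwrite(f'pics/{n}0.png',im['color'][:,:,::-1])
    for q in ['cover','tray','stand','mat','brush_pot','wide_jar','white_bottle','short_jar','brush_tub']:
        print(q,[(round(d['p'],2),[round(float(v),3) for v in d['at']]) for d in nets.look_for(im,q)[:2]])
E
```

```text
pics
{'t': 0.0, 'joint_positions': array([-1.29617809,  0.33391105,  0.03985176,  1.46627286, -0.01339754,
        1.34327997, -0.05849139]), 'joint_vel': array([-5.96283529e-04,  2.43965841e-04,  4.20013416e-04, -2.19327966e-05,
       -7.27178479e-04, -9.03977118e-04,  4.55003647e-04]), 'joint_efforts': array([-8.82744880e-04, -6.58545756e+01,  1.36485849e+00, -4.05562878e+01,
        1.67678436e-02,  1.26721716e-02, -5.33305197e-06]), 'ee_pos': array([0.23721229, 0.60468589, 0.23042008]), 'eef_rot': array([ 4.94439128e-04,  8.26183966e-01,  5.63399868e-01, -6.32412444e-04]), 'force': array([-0.12633201,  0.19865062,  0.33331699]), 'torque': array([-0.02364591, -0.06852019, -0.00732652]), 'grip_width': 0.9974009921429171}
scene 54.27389296698193 316.27070620922416 202.85729702407446 -0.0017881260754492344 [[ 0.85717185 -0.5149769  -0.00743032]
 [-0.21786872 -0.34949141 -0.91125681]
 [ 0.46667938  0.78272252 -0.41177156]] [-0.36829303  0.28618382  0.52018785] 1
cover [(0.84, [0.565, -0.003, 0.075])]
tray []
stand [(0.81, [0.642, 0.257, 0.04])]
mat [(0.75, [0.379, 0.356, 0.003])]
bru
[... 217 characters left out ...]
 0.055])]
brush_tub [(0.7, [0.793, 0.002, 0.053])]
top 47.2227998483706 321.2600290616901 209.10494306134223 -0.10604104339090017 [[ 0.03597236 -0.99935077 -0.00200913]
 [-0.97709203 -0.03474903 -0.20996111]
 [ 0.20975498  0.0095159  -0.97770767]] [0.23183781 0.59623405 1.27353247] 2
cover [(0.69, [0.576, 0.035, 0.089])]
tray [(0.68, [0.637, 0.258, 0.041])]
stand [(0.68, [0.453, 0.168, 0.181]), (0.6, [0.635, 0.262, 0.042])]
mat [(0.8, [0.384, 0.359, 0.004])]
brush_pot [(0.77, [0.451, 0.169, 0.18])]
wide_jar [(0.73, [0.74, 0.142, 0.11])]
white_bottle [(0.57, [0.545, 0.432, 0.143])]
short_jar [(0.7, [0.416, 0.045, 0.064])]
brush_tub [(0.8, [0.807, 0.022, 0.047]), (0.67, [0.546, 0.431, 0.141])]
```

View pics/scene0.png

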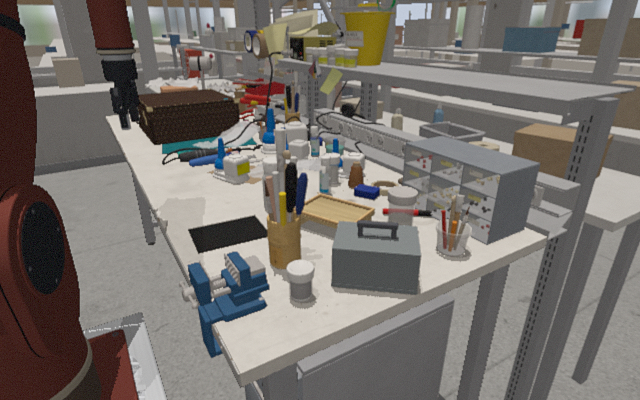

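View pics/top0.png

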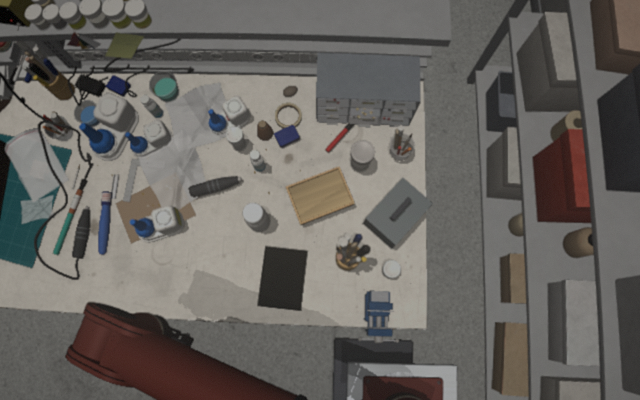

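```bash
cat > h.py <<'E'
import numpy as np, cv2, pickle
def K(im):
    f=200/np.tan(np.radians(im['vfov'])/2)
    return np.array([[f,0,im['cx']],[0,f,im['cy']],[0,0,1]]),np.array([im['k1'],0,0,0,0.])
def cloud(im):
    k,d=K(im); v,u=np.mgrid[0:400,0:640]
    p=np.stack([u.ravel(),v.ravel()],1).astype(np.float64)[:,None]
    s=cv2.undistortPoints(p,k,d)[:,0]
    z=im['depth'].ravel().astype(float)
    c=np.c_[s*z[:,None],z]
    w=(c-im['t'])@np.asarray(im['R'])
    w[z==0]=np.nan
    return w.reshape(400,640,3)
def proj(im,X):
    k,d=K(im); R=np.asarray(im['R'])
    return cv2.projectPoints(np.asarray(X,float).reshape(-1,1,3),cv2.Rodrigues(R)[0],np.asarray(im['t'],float),k,d)[0][:,0]
def rect(xy):
    (c,s,a)=cv2.minAreaRect(xy.astype(np.float32))
    if s[0]<s[1]: s=s[::-1]; a+=90
    return np.round(c,4),np.round(s,4),round((a+90)%180-90,2)
def boxpts(pose,lx,ly,z):
    x,y,a=pose;c,s=np.cos(np.radians(a)),np.sin(np.radians(a))
    return np.array([[x+c*i*lx/2-s*j*ly/2,y+s*i*lx/2+c*j*ly/2,z] for i,j in((1,1),(-1,1),(-1,-1),(1,-1))])
E
python3 - <<'E'
from h import *
from station import robot, viewer, nets
for n in ("top","scene"):
    im=viewer.get_image(n); W=cloud(im); pickle.dump(im,open(f'pics/{n}1.pkl','wb'))
    for q,zr in [('cover',(.085,.097)),('cover',(.105,.13)),('stand',(.044,.056)),('stand',(.036,.044)),('mat',(-.003,.008)),('brush_pot',(.02,.3)),('wide_jar',(.02,.12)),('short_jar',(.02,.07)),('white_bottle',(.02,.15)),('brush_tub',(.02,.13))]:
        r=nets.trace(im,q)
        for d in r[:2]:
            if d['p']<.4: continue
            P=W[d['region']]; P=P[~np.isnan(P[:,0])]
            m=(P[:,2]>zr[0])&(P[:,2]<zr[1]); Q=P[m]
            if len(Q)>10: print(n,q,zr,round(d['p'],2),len(Q),rect(Q[:,:2]),'med',np.round(np.median(Q,0),4),'zmax',P[:,2].max().round(3))
E
```

```text
top cover (0.085, 0.097) 0.57 2009 (array([0.5852, 0.0297]), array([0.1664, 0.1147]), -40.66) med [0.5832 0.0318 0.0902] zmax 0.129
top cover (0.105, 0.13) 0.57 135 (array([0.5851, 0.0302]), array([0.0785, 0.0143]), -38.56) med [0.5831 0.0302 0.1217] zmax 0.129
top stand (0.044, 0.056) 0.61 532 (array([0.6341, 0.2588]), array([0.1744, 0.1251]), -66.49) med [0.6326 0.2672 0.0478] zmax 0.057
top stand (0.036, 0.044) 0.61 1727 (array([0.6339, 0.2606]), array([0.1713, 0.1252]), -66.6) med [0.6343 0.258  0.0402] zmax 0.057
top mat (-0.003, 0.008) 0.82 2488 (array([0.3892, 0.3614]), array([0.182 , 0.1343]), -3.76) med [0.388  0.3619 0.0033] zmax 0.013
top brush_pot (0.02, 0.3) 0.68 768 (array([0.4539, 0.1707]), array([0.0834, 0.0743]), -63.03) med [0.453  0.1692 0.1835] zmax 0.293
top wide_jar (0.02, 0.12) 0.73 569 (array([0.7511, 0.1396]), array([0.0673, 0.0659]), 0.41) med [0.7415 0.1408 0.1106] zmax 0.119
top short_jar (0.02, 0.07) 0.82 240 (array([0.4223, 0.0477]), array([0.0497, 0.0468]), -62.3) med [0.4205 0.0481 0.0659] zmax 0.073
top brush_tub (0.02, 0.13) 0.96 428 (array([0.7969, 
[... 716 characters left out ...]
827 0.354  0.0041] zmax 0.007
scene brush_pot (0.02, 0.3) 0.6 3813 (array([0.5858, 0.443 ]), array([0.8274, 0.105 ]), 66.39) med [0.4492 0.1481 0.1478] zmax 0.29
scene wide_jar (0.02, 0.12) 0.78 963 (array([0.7122, 0.1082]), array([0.1625, 0.0678]), 33.64) med [0.7375 0.1194 0.0911] zmax 0.122
scene short_jar (0.02, 0.07) 0.9 815 (array([0.4216, 0.0428]), array([0.0503, 0.0493]), -31.74) med [0.4158 0.0306 0.0593] zmax 0.068
scene white_bottle (0.02, 0.15) 0.78 309 (array([0.4851, 0.319 ]), array([0.324 , 0.0421]), 64.39) med [0.5335 0.4326 0.1268] zmax 0.229
scene brush_tub (0.02, 0.13) 0.56 1290 (array([0.8317, 0.0288]), array([0.1543, 0.0768]), 25.62) med [0.8005 0.0148 0.0583] zmax 0.129
```

```bash
python3 - <<'E'
from h import *
im=pickle.load(open('pics/top1.pkl','rb')); W=cloud(im)
for u in range(85,310,15):
    c=W[300:400,u]; m=(c[:,2]>.15)
    if m.any(): 
        j=np.nanargmax(np.where(m,c[:,2],-1)); print(u,300+j,np.round(c[j],3), 'n',m.sum())
print(proj(im,[[.237,.605,.23]]))
im2=pickle.load(open('pics/scene1.pkl','rb')); W2=cloud(im2)
for v in range(0,130,12):
    c=W2[v,80:150]; print(v,np.round(c[[15,20,25,30,35,40]],2).tolist())
# overlays
cov=(.5860,.0285,-40.3); st=(.635,.258,-66.3); mat=(.3895,.362,-3.8)
for n,i in(('top',im),('scene',im2)):
    k=3; 
    big=cv2.resize(i['color'][:,:,::-1],None,fx=k,fy=k,interpolation=cv2.INTER_CUBIC)
    def d(p,c): cv2.polylines(big,[np.round((proj(i,p)+.5)*k-.5).astype(int)],True,c,1)
    d(boxpts(cov,.166,.116,.09),(0,0,255)); d(boxpts(cov,.08,.014,.122),(0,255,255)); d(boxpts(cov,.166,.116,0),(0,255,0))
    d(boxpts(st,.174,.124,.049),(0,0,255));d(boxpts(st,.162,.112,.049),(255,0,255)); d(boxpts(mat,.18,.13,.003),(0,0,255))
    p=proj(i,[[.54,.2,.05]])[0]*k
    x0,y0=int(max(0,p[0]-400)),int(max(0,p[1]-300))
    cv2.imwrite(f'pics/ov_{n}.png',big[y0:y0+600,x0:x0+800])
E
```

```text
85 366 [0.197 0.608 0.65 ] n 67
100 376 [0.184 0.581 0.652] n 75
115 355 [0.218 0.558 0.656] n 78
130 360 [0.213 0.531 0.662] n 75
145 373 [0.197 0.502 0.67 ] n 82
160 377 [0.194 0.477 0.676] n 85
175 386 [0.183 0.451 0.681] n 70
190 392 [0.177 0.427 0.687] n 64
205 399 [0.17  0.403 0.693] n 46
220 398 [0.173 0.38  0.697] n 38
235 399 [0.174 0.358 0.701] n 32
250 397 [0.177 0.337 0.7  ] n 24
265 399 [0.175 0.316 0.697] n 19
280 399 [0.176 0.295 0.696] n 13
295 399 [0.176 0.274 0.693] n 6
[[173.0267363  329.14835237]]
0 [[0.21, 0.57, 0.53], [0.22, 0.57, 0.53], [0.23, 0.57, 0.53], [0.24, 0.57, 0.53], [0.25, 0.57, 0.53], [0.27, 0.58, 0.53]]
12 [[0.21, 0.58, 0.51], [0.22, 0.56, 0.51], [0.23, 0.57, 0.51], [0.24, 0.57, 0.51], [0.25, 0.56, 0.51], [0.26, 0.57, 0.51]]
24 [[0.21, 0.58, 0.48], [0.21, 0.57, 0.48], [nan, nan, nan], [0.23, 0.56, 0.48], [0.24, 0.57, 0.48], [0.25, 0.57, 0.48]]
36 [[0.2, 0.59, 0.46], [0.21, 0.58, 0.46], [0.22, 0.57, 0.46], [0.23, 0.57, 0.46], [0.24, 0.57, 0.46], [0.25, 0.57, 0.46]]
48 [[0.39, 4.09, 0.3], [0.2, 0.58, 0.43], [0.21, 0.57, 0.43], [0.22, 0.57, 0.43], [0.23, 0.57, 0.43], [0.24, 0.57, 0.43]]
60 [[0.36, 4.06, 0.19], [0.41, 4.09, 0.19], [0.21, 0.58, 0.41], [0.22, 0.58, 0.41], [0.23, 0.57, 0.41], [0.24, 0.57, 0.4]]
72 [[0.34, 4.09, 0.08], [0.38, 4.08, 0.08], [0.2, 0.59, 0.38], [0.21, 0.57, 0.38], [0.22, 0.57, 0.38], [0.23, 0.57, 0.38]]
84 [[0.31, 4.04, -0.03], [0.35, 3.97, -0.02], [0.4, 3.98, -0.03], [0.44, 3.97, -0.03], [0.22, 0.57, 0.35], [0.23, 0.57, 0.35]]
96 [[0.29, 4.09, -0.15], [0.34, 4.07, -0.15], [0.38, 4.07, -0.15], [0.43, 4.09, -0.16], [0.21, 0.55, 0.33], [0.22, 0.53, 0.33]]
108 [[0.27, 4.09, -0.26], [0.31, 4.09, -0.27], [0.36, 4.07, -0.27], [nan, nan, nan], [0.21, 0.54, 0.3], [0.22, 0.54, 0.3]]
120 [[0.24, 4.03, -0.37], [nan, nan, nan], [nan, nan, nan], [0.27, 1.97, 0.0], [0.29, 1.95, 0.0], [0.21, 0.56, 0.27]]
```

View pics/ov_top.png

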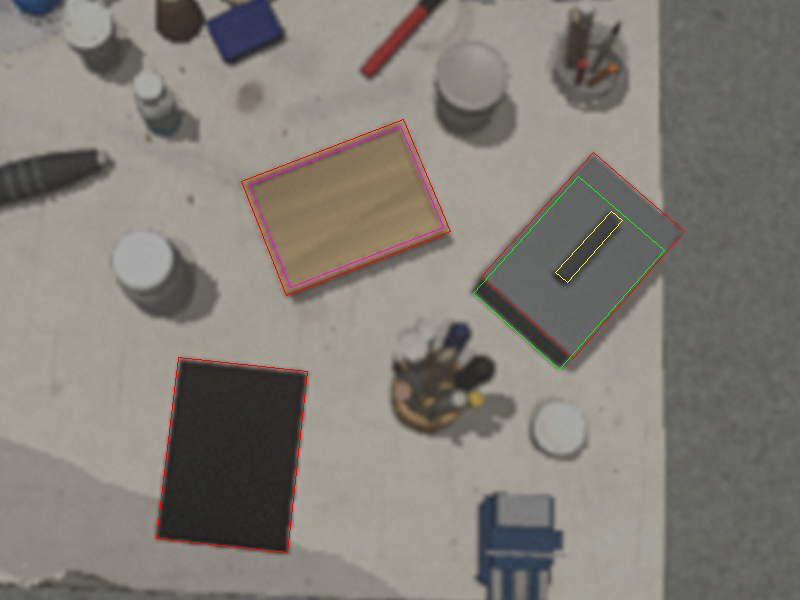

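View pics/ov_scene.png

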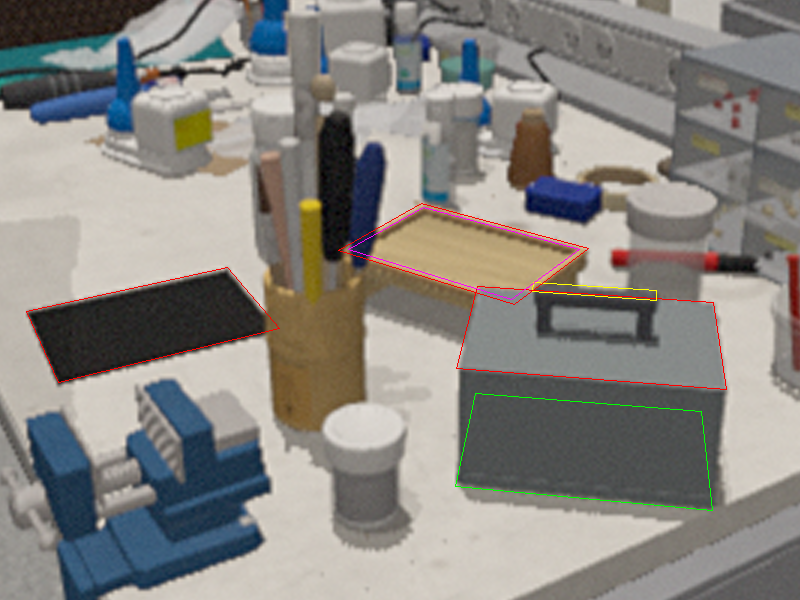

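>>> carry_out(
  targets=[
    [0, 0, 2, 0, 0, 0, 1],
    [0.6, -1, 4, 0, 0, 0, 1],
    [1.2, -2, 5.4, 0, 0, -2, 1],
    [1.8, -3.2, 5.4, 0, 0, -4, 1],
    [2.6, -4.4, 5.4, 0, 0, -6, 1],
    [3.5, -5.8, 5.4, 0, 0, -8, 1],
    [4.4, -7.2, 5.4, 0, 0, -9, 1],
    [5.3, -8.7, 5.4, 0, 0, -10, 1],
    [6.2, -10.2, 5.4, 0, 0, -12, 1],
    [7.1, -11.7, 5.4, 0, 0, -14, 1],
    [8, -13.2, 5.4, 0, 0, -16, 1],
    [8.8, -14.6, 5.4, 0, 0, -18, 1],
  ],
)

```text
t: 3.3
ee_pos: [0.4582, 0.238, 0.3666]
eef_rot: [-0.0, 0.905, 0.426, 0.0]
force: [0.6, 0.0, -0.1]
grip_width: 0.999
```

>>> carry_out(
  targets=[
    [0.9, -1.4, 0, 0, 0, 0, 1],
    [1.8, -2.8, 0, 0, 0, 0, 1],
    [2.7, -4.3, 0, 0, 0, -0.7, 1],
    [3.6, -5.8, 0, 0, 0, -0.7, 1],
    [4.4, -7.1, 0, 0, 0, -0.7, 1],
    [5, -8.1, -1, 0, 0, -0.7, 1],
    [5.1, -8.4, -2.5, 0, 0, -0.7, 1],
    [5.1, -8.4, -4, 0, 0, -0.7, 1],
    [5.1, -8.4, -5.5, 0, 0, -0.7, 1],
    [5.1, -8.4, -7, 0, 0, -0.7, 1],
    [5.1, -8.4, -7.6, 0, 0, -0.7, 1],
    [5.1, -8.4, -7.6, 0, 0, -0.7, 1],
  ],
)

```text
t: 4.5
ee_pos: [0.5846, 0.028, 0.175]
eef_rot: [-0.0, 0.907, 0.421, -0.001]
force: [-0.5, 0.4, 1.0]
grip_width: 0.997
```

```bash
cat > shot.py <<'E'
import sys
from h import *
from station import robot, viewer, nets
def shot(tag,ctr,k=3,names=('top','scene'),draw=None):
    o=robot.get_obs(); print(round(o['t'],2),np.round(o['ee_pos'],4),np.round(o['force'],1),round(o['grip_width'],3), 'jawdeg',np.degrees(2*np.arctan2(o['eef_rot'][2],o['eef_rot'][1])).round(2))
    r={}
    for n in names:
        i=viewer.get_image(n); r[n]=i; pickle.dump(i,open(f'pics/{n}_{tag}.pkl','wb'))
        big=cv2.resize(i['color'][:,:,::-1],None,fx=k,fy=k,interpolation=cv2.INTER_CUBIC)
        if draw:
            for p,c in draw: cv2.polylines(big,[np.round((proj(i,p)+.5)*k-.5).astype(int)],True,c,1)
        p=proj(i,[ctr])[0]*k
        x0,y0=int(max(0,p[0]-350)),int(max(0,p[1]-275))
        cv2.imwrite(f'pics/{tag}_{n}.png',big[y0:y0+550,x0:x0+700])
    return r
E
python3 -c "
from shot import *
shot('a',[.586,.03,.12])"
```

```text
4.5 [0.5846 0.028  0.175 ] [-0.5  0.4  1. ] 0.997 jawdeg 49.76
```

View pics/a_scene.png

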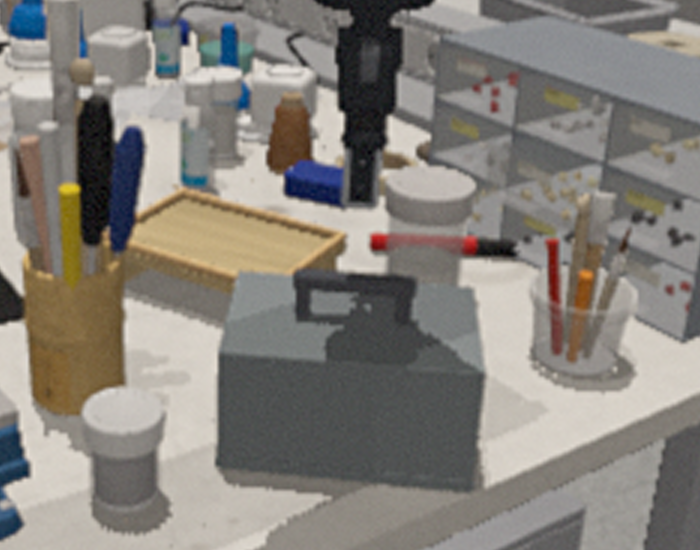

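View pics/a_top.png

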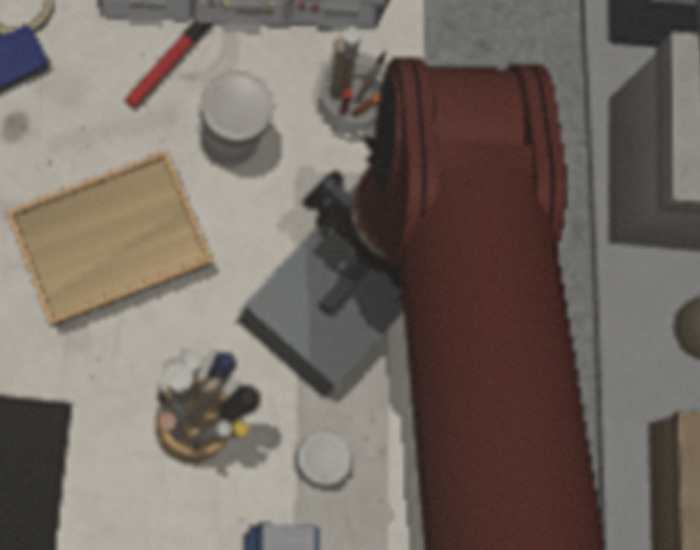

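>>> carry_out(
  targets=[
    [0.05, 0, -1, 0, 0, 0, 1],
    [0.05, 0, -2, 0, 0, 0, 1],
    [0.05, 0, -2.6, 0, 0, 0, 1],
    [0.05, 0, -2.96, 0, 0, 0, 1],
    [0.05, 0, -2.96, 0, 0, 0, 1],
    [0.05, 0, -2.96, 0, 0, 0, 1],
  ],
  newtons=60,
)

```text
t: 5.2
ee_pos: [0.5885, 0.028, 0.1053]
eef_rot: [0.0, 0.907, 0.421, 0.002]
force: [0.0, 0.0, 0.0]
grip_width: 0.999
```

>>> carry_out(
  newtons=60,
  targets=[
    [0, 0, 0, 0, 0, 0, 0.2],
    [0, 0, 0, 0, 0, 0, -0.2],
    [0, 0, 0, 0, 0, 0, -0.5],
    [0, 0, 0, 0, 0, 0, -0.8],
    [0, 0, 0, 0, 0, 0, -1],
    [0, 0, 0, 0, 0, 0, -1],
    [0, 0, 0, 0, 0, 0, -1],
    [0, 0, 0, 0, 0, 0, -1],
    [0, 0, 0, 0, 0, 0, -1],
  ],
)

```text
t: 6.1
ee_pos: [0.5884, 0.0276, 0.1054]
eef_rot: [0.0, 0.907, 0.421, 0.002]
force: [-3.2, -2.2, 3.9]
grip_width: 0.146
```

```bash
python3 -c "
from shot import *
shot('b',[.586,.03,.12],names=['scene'])"
```

```text
6.1 [0.5884 0.0276 0.1054] [-3.2 -2.2  3.9] 0.146 jawdeg 49.73
```

View pics/b_scene.png

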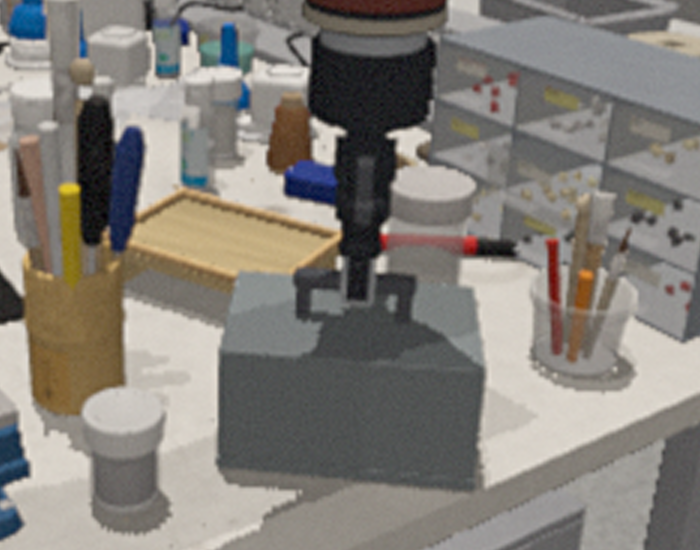

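>>> carry_out(
  newtons=70,
  targets=[
    [0, 0, 0, 0, 0, 0, -0.3],
    [0, 0, 0, 0, 0, 0, -0.3],
    [-0.04, -0.04, -0.15, 0, 0, 0, -0.3],
    [-0.04, -0.04, -0.24, 0, 0, 0, -0.3],
    [-0.04, -0.04, -0.24, 0, 0, 0, -0.3],
    [-0.04, -0.04, -0.24, 0, 0, 0, -0.3],
    [-0.04, -0.04, -0.24, 0, 0, 0, -0.7],
    [-0.04, -0.04, -0.24, 0, 0, 0, -1],
    [-0.04, -0.04, -0.24, 0, 0, 0, -1],
    [-0.04, -0.04, -0.24, 0, 0, 0, -1],
    [-0.04, -0.04, -0.24, 0, 0, 0, -1],
  ],
)

```text
t: 7.25
ee_pos: [0.5877, 0.0269, 0.0996]
eef_rot: [0.0, 0.907, 0.421, 0.002]
force: [1.7, 2.1, 1.3]
grip_width: 0.147
```

>>> carry_out(
  targets=[
    [0, 0, 0.3, 0, 0, 0, -1],
    [0, 0, 0.7, 0, 0, 0, -1],
    [0, 0, 1.1, 0, 0, 0, -1],
    [0, 0, 1.5, 0, 0, 0, -1],
    [0, 0, 1.9, 0, 0, 0, -1],
    [0, 0, 2.3, 0, 0, 0, -1],
    [0, 0, 2.8, 0, 0, 0, -1],
    [0, 0, 3.3, 0, 0, 0, -1],
    [0, 0, 3.8, 0, 0, 0, -1],
    [0, 0, 4.3, 0, 0, 0, -1],
    [0, 0, 4.8, 0, 0, 0, -1],
    [0, 0, 4.8, 0, 0, 0, -1],
  ],
)

```text
t: 8.45
ee_pos: [0.5887, 0.0268, 0.2218]
eef_rot: [0.001, 0.907, 0.421, 0.003]
force: [0.1, -0.6, -2.7]
grip_width: 0.147
```

```bash
python3 -c "
from shot import *
shot('c',[.586,.03,.12])"
```

```text
8.45 [0.5887 0.0268 0.2218] [ 0.1 -0.6 -2.7] 0.147 jawdeg 49.74
```

View pics/c_scene.png

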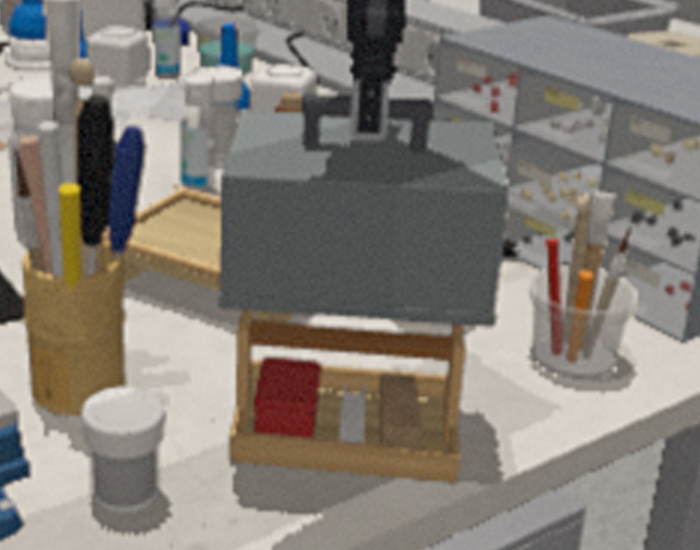

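>>> carry_out(
  targets=[
    [0.1, 0, 0.8, 0, 0, 0, -1],
    [0.3, 0.3, 1.6, 0, 0, 0, -1],
    [0.6, 1.2, 2.4, 0, 0, 0, -1],
    [0.9, 2.2, 2.5, 0, 0, 2, -1],
    [1.2, 3.3, 2.5, 0, 0, 4, -1],
    [1.5, 4.4, 2.5, 0, 0, 7, -1],
    [1.6, 5.5, 2.5, 0, 0, 10, -1],
    [1.5, 6.6, 2.5, 0, 0, 13, -1],
    [1.3, 7.7, 2.5, 0, 0, 16, -1],
    [1, 8.8, 2.5, 0, 0, 19, -1],
    [0.5, 9.9, 2.5, 0, 0, 21, -1],
    [0.5, 9.9, 2.5, 0, 0, 21, -1],
  ],
)

```text
t: 9.75
ee_pos: [0.5969, 0.2816, 0.2818]
eef_rot: [-0.002, 0.812, 0.583, 0.002]
force: [-1.3, 0.2, -2.8]
grip_width: 0.147
```

>>> carry_out(
  targets=[
    [-0.8, 0.8, 0, 0, 0, 1, -1],
    [-1.7, 1.6, 0, 0, 0, 3, -1],
    [-2.6, 2.4, 0, 0, 0, 5, -1],
    [-3.5, 3, 0, 0, 0, 7, -1],
    [-4.5, 3.3, 0, 0, 0, 9, -1],
    [-5.5, 3.4, 0, 0, 0, 11, -1],
    [-6.5, 3.3, 0, 0, 0, 13, -1],
    [-7.4, 3.2, 0, 0, 0, 14.5, -1],
    [-8, 3.2, 0, 0, 0, 14.9, -1],
    [-8.2, 3.2, -1, 0, 0, 14.9, -1],
    [-8.2, 3.2, -2, 0, 0, 14.9, -1],
    [-8.2, 3.2, -2, 0, 0, 14.9, -1],
  ],
)

```text
t: 10.95
ee_pos: [0.3903, 0.3606, 0.2291]
eef_rot: [-0.002, 0.73, 0.684, -0.001]
force: [0.8, -0.5, -2.2]
grip_width: 0.147
```

```bash
python3 - <<'E'
from shot import *
r=shot('d',[.42,.34,.1])
for n,im in r.items():
    W=cloud(im)
    for d in nets.trace(im,'cover')[:1]:
        P=W[d['region']]; P=P[~np.isnan(P[:,0])]
        zt=np.median(P[:,2]);h=np.histogram(P[:,2],bins=np.arange(.05,.3,.01)); print(n,d['p'],len(P)); 
        z=h[1][h[0].argmax()]; Q=P[abs(P[:,2]-z-.005)<.01]; print(z,rect(Q[:,:2]),np.median(Q,0))
E
```

```text
10.95 [0.3903 0.3606 0.2291] [ 0.8 -0.5 -2.2] 0.147 jawdeg 86.3
top 0.77 236
0.21000000000000002 (array([0.3851, 0.3552]), array([0.1933, 0.0542]), -29.73) [0.45085721 0.3146431  0.21924536]
scene 0.58 4226
0.22000000000000003 (array([0.3906, 0.3591]), array([0.1659, 0.1175]), -3.71) [0.38055536 0.33950257 0.22253226]
```

View pics/d_scene.png

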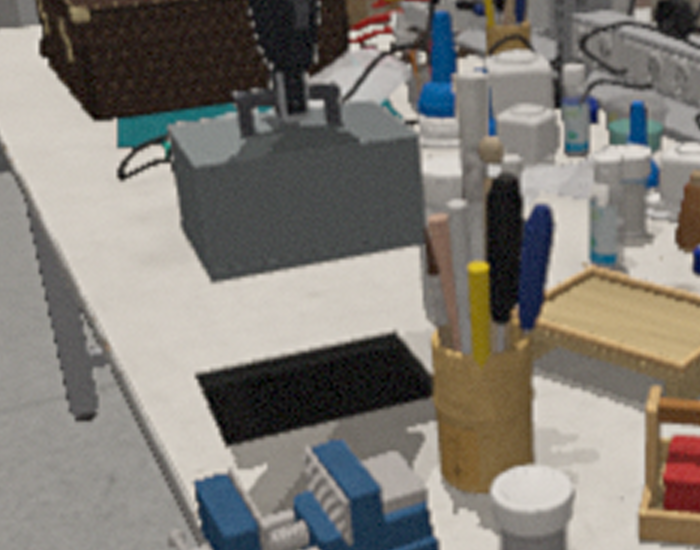

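View pics/d_top.png

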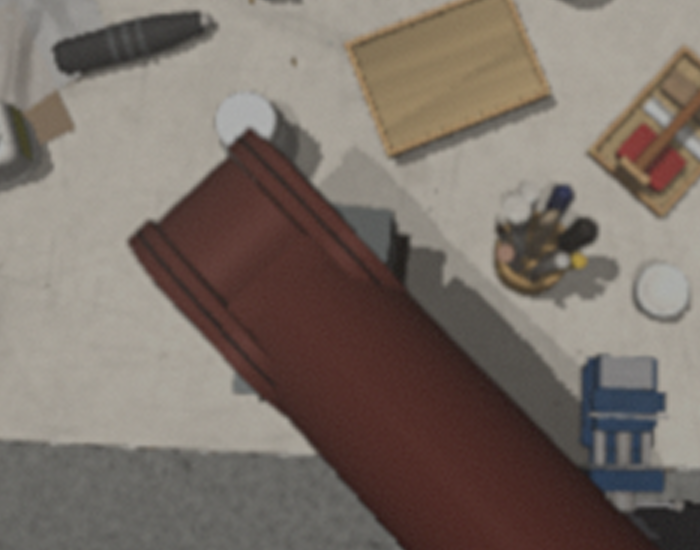

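>>> carry_out(
  targets=[
    [0.04, 0.06, -0.6, 0, 0, 0, -1],
    [0.04, 0.06, -1.4, 0, 0, 0, -1],
    [0.04, 0.06, -2.2, 0, 0, 0, -1],
    [0.04, 0.06, -3, 0, 0, 0, -1],
    [0.04, 0.06, -3.6, 0, 0, 0, -1],
    [0.04, 0.06, -4.1, 0, 0, 0, -1],
    [0.04, 0.06, -4.4, 0, 0, 0, -1],
    [0.04, 0.06, -4.6, 0, 0, 0, -1],
    [0.04, 0.06, -4.7, 0, 0, 0, -1],
    [0.04, 0.06, -4.7, 0, 0, 0, -1],
  ],
)

```text
t: 12.15
ee_pos: [0.3937, 0.3637, 0.116]
eef_rot: [-0.002, 0.73, 0.684, 0.003]
force: [0.8, -0.6, -1.3]
grip_width: 0.145
```

```bash
python3 - <<'E'
from shot import *
m=(.3895,.362,-3.8)
r=shot('e',[.42,.34,.05],names=['scene'],draw=[(boxpts(m,.18,.13,.003),(0,0,255)),(boxpts(m,.166,.116,.10),(0,255,0))])
for n,im in r.items():
    W=cloud(im)
    for d in nets.trace(im,'cover')[:1]:
        P=W[d['region']]; P=P[~np.isnan(P[:,0])]
        Q=P[(P[:,2]>.09)&(P[:,2]<.112)]; print(rect(Q[:,:2]),np.median(Q,0))
E
```

```text
12.15 [0.3937 0.3637 0.116 ] [ 0.8 -0.6 -1.3] 0.145 jawdeg 86.25
(array([0.3929, 0.3616]), array([0.1656, 0.1197]), -3.9) [0.38082427 0.33311553 0.1071394 ]
```

View pics/e_scene.png

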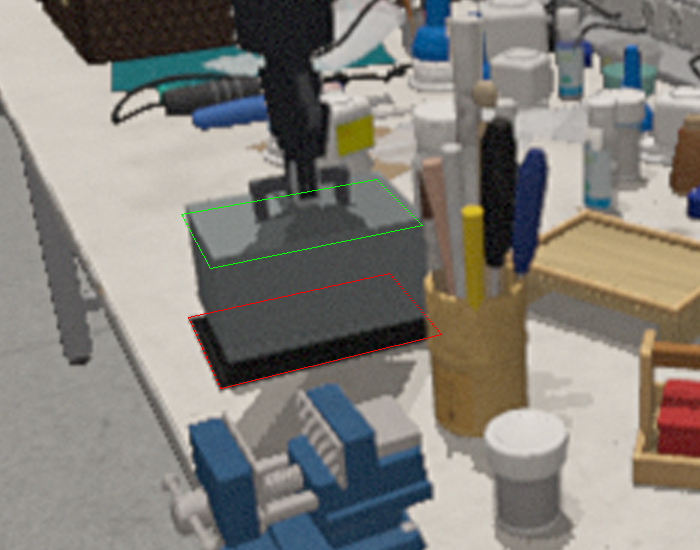

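>>> carry_out(
  targets=[
    [-0.1, -0.1, -0.1, 0, 0, 0, -1],
    [-0.16, -0.14, -0.2, 0, 0, 0, -1],
    [-0.16, -0.14, -0.3, 0, 0, 0, -1],
    [-0.16, -0.14, -0.4, 0, 0, 0, -1],
    [-0.16, -0.14, -0.45, 0, 0, 0, -1],
    [-0.16, -0.14, -0.45, 0, 0, 0, -1],
  ],
)

```text
t: 12.85
ee_pos: [0.3898, 0.3603, 0.1049]
eef_rot: [-0.002, 0.73, 0.684, 0.003]
force: [-0.2, 0.3, -2.1]
grip_width: 0.146
```

>>> carry_out(
  targets=[
    [0.06, 0.06, 0, 0, 0, 0, -1],
    [0.06, 0.06, -0.04, 0, 0, 0, -1],
    [0.06, 0.06, -0.08, 0, 0, 0, -1],
    [0.06, 0.06, -0.12, 0, 0, 0, -1],
    [0.06, 0.06, -0.14, 0, 0, 0, -1],
    [0.06, 0.06, -0.14, 0, 0, 0, -1],
  ],
)

```text
t: 13.45
ee_pos: [0.3915, 0.363, 0.1024]
eef_rot: [-0.002, 0.73, 0.684, 0.004]
force: [-2.5, 2.1, 5.6]
grip_width: 0.149
```

>>> carry_out(
  targets=[
    [0, 0, 0, 0, 0, 0, -0.6],
    [0, 0, 0, 0, 0, 0, -0.3],
    [0, 0, 0, 0, 0, 0, 0],
    [0, 0, 0, 0, 0, 0, 0.4],
    [0, 0, 0, 0, 0, 0, 0.6],
    [0, 0, 0.3, 0, 0, 0, 0.6],
    [0, 0, 0.9, 0, 0, 0, 0.6],
    [0, 0, 1.8, 0, 0, 0, 0.6],
    [0, 0, 3, 0, 0, 0, 0.6],
    [0, 0, 4.2, 0, 0, 0, 0.6],
    [0, 0, 5.4, 0, 0, 0, 1],
    [0, 0, 6.4, 0, 0, 0, 1],
  ],
)

```text
t: 14.65
ee_pos: [0.3917, 0.363, 0.2648]
eef_rot: [-0.003, 0.73, 0.684, 0.005]
force: [0.4, 0.6, -0.1]
grip_width: 1.001
```

```bash
python3 - <<'E'
from shot import *
m=(.3895,.362,-3.8)
r=shot('f',[.45,.2,.05],k=2,draw=[(boxpts(m,.18,.13,.003),(0,0,255)),(boxpts(m,.166,.116,.093),(0,255,0))])
for n,im in r.items():
    W=cloud(im)
    for d in nets.trace(im,'cover')[:1]:
        P=W[d['region']]; P=P[~np.isnan(P[:,0])]
        Q=P[(P[:,2]>.086)&(P[:,2]<.102)]; print(n,d['p'],len(Q),rect(Q[:,:2]),np.median(Q,0))
    for d in nets.trace(im,'tray')[:2]:
        P=W[d['region']]; P=P[~np.isnan(P[:,0])]
        for lo,hi in((.017,.03),(.06,.09),(.074,.09)):
            Q=P[(P[:,2]>lo)&(P[:,2]<hi)]; 
            if len(Q)>5: print(n,'tray',d['p'],lo,len(Q),rect(Q[:,:2]),np.median(Q,0))
E
```

```text
14.65 [0.3917 0.363  0.2648] [ 0.4  0.6 -0.1] 1.001 jawdeg 86.27
top tray 0.85 0.017 277 (array([0.5844, 0.03  ]), array([0.1495, 0.1003]), -40.43) [0.58535093 0.03182762 0.02192177]
top tray 0.85 0.06 278 (array([0.5851, 0.03  ]), array([0.1507, 0.0331]), -40.09) [0.58209654 0.03090722 0.07965177]
top tray 0.85 0.074 252 (array([0.5853, 0.0303]), array([0.1506, 0.0325]), -39.52) [0.58336722 0.03074019 0.0800952 ]
scene 0.68 1422 (array([0.3908, 0.3607]), array([0.1662, 0.1203]), -4.17) [0.38220551 0.34497321 0.09400186]
scene tray 0.8 0.017 507 (array([0.6098, 0.054 ]), array([0.172 , 0.1492]), 48.7) [0.57696499 0.00965238 0.02161955]
scene tray 0.8 0.06 734 (array([0.5864, 0.0282]), array([0.1494, 0.0352]), -40.29) [0.58565131 0.02505322 0.07654289]
scene tray 0.8 0.074 456 (array([0.5855, 0.027 ]), array([0.1492, 0.0352]), -41.45) [0.5854896  0.02561763 0.07959684]
```

View pics/f_scene.png

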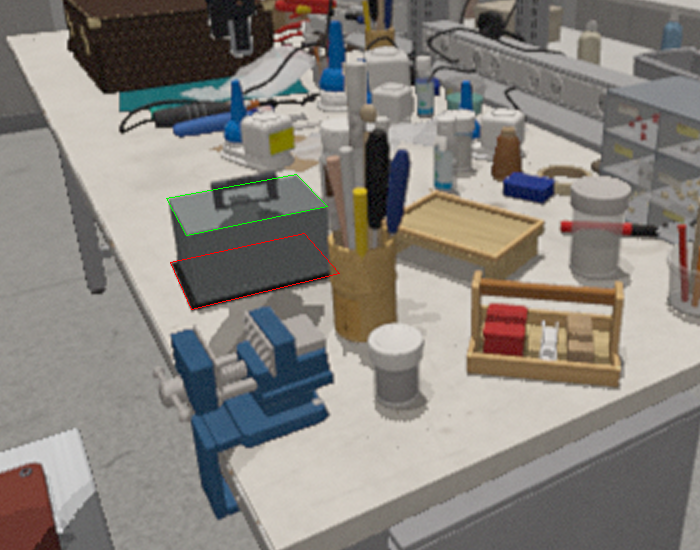

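View pics/f_top.png

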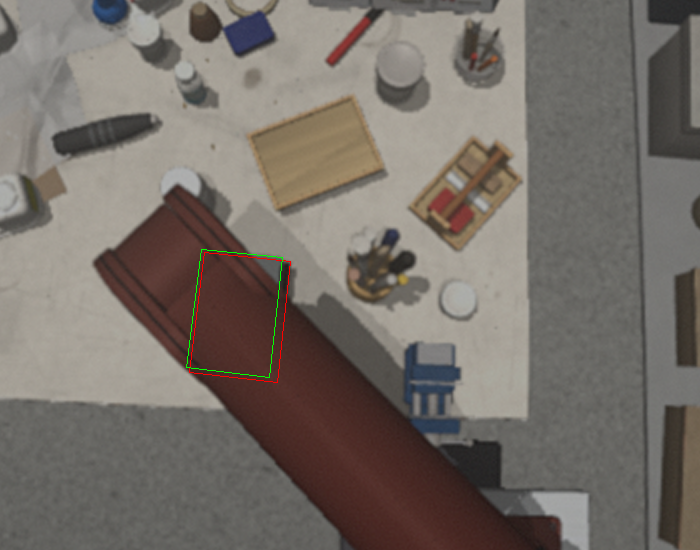

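>>> carry_out(
  targets=[
    [0.8, 0.1, 0.6, 0, 0, 0, 1],
    [2, 0.2, 1, 0, 0, -2, 1],
    [3.4, 0.2, 1, 0, 0, -5, 1],
    [4.8, -0.2, 1, 0, 0, -8, 1],
    [6, -1, 1, 0, 0, -12, 1],
    [7.2, -2.1, 1, 0, 0, -16, 1],
    [8.2, -3.3, 1, 0, 0, -20, 1],
    [9, -4.7, 1, 0, 0, -24, 1],
    [9.4, -6.2, 1, 0, 0, -28, 1],
    [9.4, -7.8, 1, 0, 0, -31, 1],
    [9.1, -9.3, 1, 0, 0, -34, 1],
    [8.6, -10.7, 1, 0, 0, -36.4, 1],
  ],
)

```text
t: 16.15
ee_pos: [0.6056, 0.0927, 0.2849]
eef_rot: [-0.001, 0.907, 0.42, 0.003]
force: [-0.9, -0.8, 0.1]
grip_width: 0.994
```

```bash
python3 - <<'E'
from shot import *
m=(.3895,.362,-3.8)
r=shot('g',[.45,.2,.05],k=2,names=['top'],draw=[(boxpts(m,.18,.13,.003),(0,0,255)),(boxpts(m,.166,.116,.093),(0,255,0))])
im=r['top'];W=cloud(im)
for d in nets.trace(im,'cover')[:1]:
        P=W[d['region']]; P=P[~np.isnan(P[:,0])]
        Q=P[(P[:,2]>.086)&(P[:,2]<.102)]; print(d['p'],len(Q),rect(Q[:,:2]),np.median(Q,0))
E
```

```text
16.15 [0.6056 0.0927 0.2849] [-0.9 -0.8  0.1] 0.994 jawdeg 49.68
```

View pics/g_top.png

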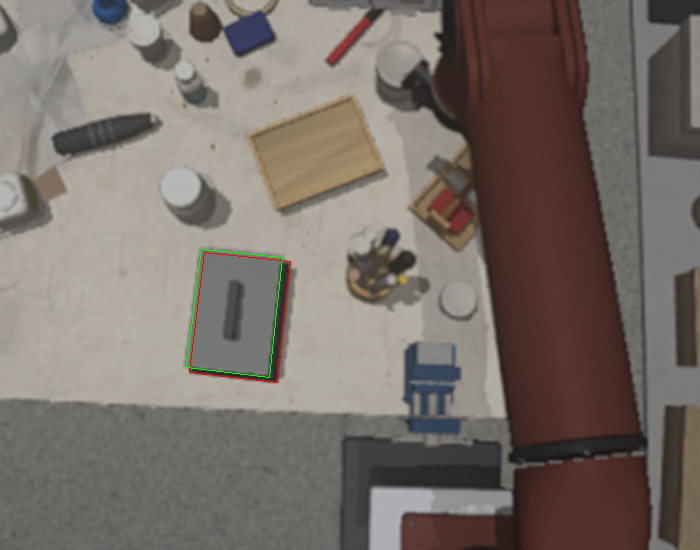

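>>> carry_out(
  targets=[
    [-0.4, -1.2, 0, 0, 0, 0, 1],
    [-0.92, -2.4, -0.6, 0, 0, 0, 1],
    [-0.92, -2.43, -2, 0, 0, 0, 1],
    [-0.92, -2.43, -3.4, 0, 0, 0, 1],
    [-0.92, -2.43, -4.8, 0, 0, 0, 1],
    [-0.92, -2.43, -5.8, 0, 0, 0, 1],
    [-0.92, -2.43, -6.2, 0, 0, 0, 1],
    [-0.92, -2.43, -6.2, 0, 0, 0, 1],
  ],
)

```text
t: 17.05
ee_pos: [0.5811, 0.0274, 0.1296]
eef_rot: [-0.001, 0.909, 0.417, 0.001]
force: [0.7, 0.2, 0.2]
grip_width: 0.999
```

>>> carry_out(
  targets=[
    [0.04, 0.14, -0.3, 0, 0, 0.4, 1],
    [0.04, 0.14, -1, 0, 0, 0.4, 1],
    [0.04, 0.14, -1.7, 0, 0, 0.4, 1],
    [0.04, 0.14, -2.3, 0, 0, 0.4, 1],
    [0.04, 0.14, -2.7, 0, 0, 0.4, 1],
    [0.04, 0.14, -2.95, 0, 0, 0.4, 1],
    [0.04, 0.14, -2.95, 0, 0, 0.4, 1],
    [0.04, 0.14, -2.95, 0, 0, 0.4, 1],
  ],
)

```text
t: 17.85
ee_pos: [0.5825, 0.0309, 0.0564]
eef_rot: [-0.001, 0.907, 0.421, 0.002]
force: [0.4, 0.3, -0.1]
grip_width: 1.001
```

```bash
python3 - <<'E'
from shot import *
shot('i',[.586,.03,.06],k=4,names=['scene'])
E
```

```text
17.85 [0.5825 0.0309 0.0564] [ 0.4  0.3 -0.1] 1.001 jawdeg 49.74
```

View pics/i_scene.png

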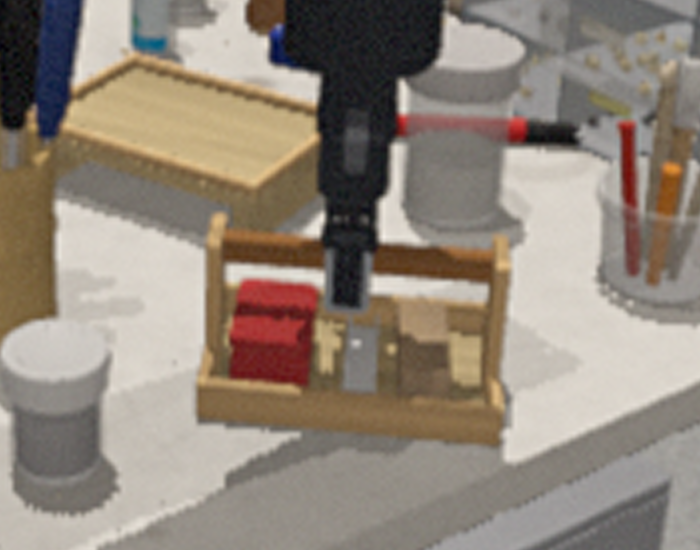

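>>> carry_out(
  newtons=80,
  targets=[
    [0, 0, -0.1, 0, 0, 0, 0.5],
    [0, 0, -0.1, 0, 0, 0, 0],
    [0, 0, -0.1, 0, 0, 0, -0.4],
    [0, 0, -0.1, 0, 0, 0, -0.6],
    [0, 0, -0.1, 0, 0, 0, -0.8],
    [0, 0, -0.1, 0, 0, 0, -1],
    [0, 0, -0.1, 0, 0, 0, -1],
    [0, 0, -0.1, 0, 0, 0, -1],
    [0, 0, -0.1, 0, 0, 0, -1],
    [0, 0, -0.1, 0, 0, 0, -1],
  ],
)

```text
t: 18.9
ee_pos: [0.5828, 0.0311, 0.0542]
eef_rot: [-0.001, 0.907, 0.421, 0.002]
force: [1.9, 2.7, 1.2]
grip_width: 0.121
```

Gripped. Gentle lift.

>>> carry_out(
  targets=[
    [0, 0, 0.1, 0, 0, 0, -1],
    [0, 0, 0.25, 0, 0, 0, -1],
    [0, 0, 0.45, 0, 0, 0, -1],
    [0, 0, 0.7, 0, 0, 0, -1],
    [0, 0, 1, 0, 0, 0, -1],
    [0, 0, 1.4, 0, 0, 0, -1],
    [0, 0, 1.8, 0, 0, 0, -1],
    [0, 0, 2.2, 0, 0, 0, -1],
    [0, 0, 2.6, 0, 0, 0, -1],
    [0, 0, 2.9, 0, 0, 0, -1],
    [0, 0, 3, 0, 0, 0, -1],
    [0, 0, 3, 0, 0, 0, -1],
  ],
)

```text
t: 20.1
ee_pos: [0.583, 0.0312, 0.1296]
eef_rot: [-0.001, 0.907, 0.421, 0.003]
force: [0.2, -0.9, -4.6]
grip_width: 0.121
```

```bash
python3 - <<'E'
from shot import *
r=shot('j',[.586,.03,.1],k=4,names=['scene'])
o=robot.get_obs(); print(o['torque'],o['eef_rot'])
im=r['scene'];W=cloud(im)
for d in nets.trace(im,'tray')[:1]:
    P=W[d['region']]; P=P[~np.isnan(P[:,0])]; P=P[np.hypot(P[:,0]-.585,P[:,1]-.03)<.12]
    Q=P[P[:,2]>.06+.074]; print(rect(Q[:,:2]))
    n=np.array([.763,-.646]); s=(Q[:,:2]-[.585,.03])@n
    for a in(-.075,-.04,0,.03,.06): 
        q=Q[(abs(s-a)<.02)]; print(a,len(q),np.percentile(q[:,2],[50,90]) if len(q) else '')
E
```

```text
20.1 [0.583  0.0312 0.1296] [ 0.2 -0.9 -4.6] 0.121 jawdeg 49.75
[ 0.00299581  0.07916747 -0.02879668] [-5.99516212e-04  9.07215284e-01  4.20660726e-01  2.15029262e-03]
(array([0.5862, 0.0268]), array([0.149 , 0.0331]), -40.11)
-0.075 112 [0.15102348 0.15798512]
-0.04 177 [0.15072797 0.15608508]
0 59 [0.1509496  0.15580935]
0.03 149 [0.1510746  0.15580935]
0.06 206 [0.15113273 0.1571548 ]
```

View pics/j_scene.png

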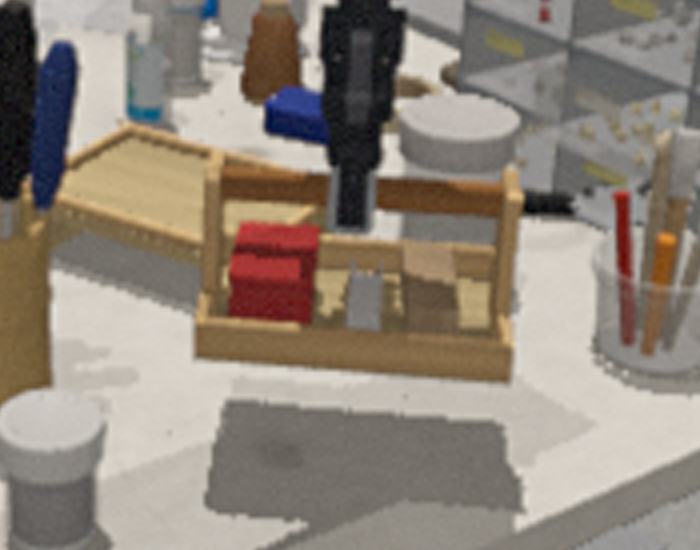

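>>> carry_out(
  targets=[
    [0, 0, 0.2, 0, 0, 0, -1],
    [0, 0, 0.5, 0, 0, 0, -1],
    [0, 0, 0.9, 0, 0, 0, -1],
    [0, 0.1, 1.4, 0, 0, 0, -1],
    [0.1, 0.3, 1.9, 0, 0, -0.5, -1],
    [0.25, 0.6, 2.3, 0, 0, -1.5, -1],
    [0.45, 1, 2.5, 0, 0, -3, -1],
    [0.7, 1.5, 2.6, 0, 0, -4.5, -1],
    [1, 2.1, 2.6, 0, 0, -6, -1],
    [1.3, 2.7, 2.6, 0, 0, -7.5, -1],
    [1.5, 3.2, 2.6, 0, 0, -9, -1],
    [1.7, 3.6, 2.6, 0, 0, -10, -1],
  ],
)

```text
t: 21.4
ee_pos: [0.6255, 0.123, 0.1946]
eef_rot: [-0.001, 0.94, 0.34, 0.002]
force: [0.1, -0.3, -4.0]
grip_width: 0.123
```

>>> carry_out(
  targets=[
    [0.1, 0.4, 0, 0, 0, -1, -1],
    [0.2, 0.9, 0, 0, 0, -2.5, -1],
    [0.3, 1.5, 0, 0, 0, -4, -1],
    [0.4, 2.1, 0, 0, 0, -6, -1],
    [0.45, 2.7, 0, 0, 0, -8, -1],
    [0.5, 3.3, 0, 0, 0, -10, -1],
    [0.5, 3.9, 0, 0, 0, -12, -1],
    [0.45, 4.4, 0, 0, 0, -13.5, -1],
    [0.4, 4.8, 0, 0, 0, -14.5, -1],
    [0.35, 5.1, 0, 0, 0, -15.5, -1],
    [0.35, 5.2, 0, 0, 0, -16, -1],
    [0.35, 5.2, 0, 0, 0, -16, -1],
  ],
)

```text
t: 22.6
ee_pos: [0.6343, 0.2532, 0.1948]
eef_rot: [-0.0, 0.979, 0.206, 0.002]
force: [0.0, -0.1, -4.5]
grip_width: 0.121
```

```bash
python3 - <<'E'
from shot import *
s=(.635,.258,-66.3)
r=shot('k',[.63,.25,.13],k=3,draw=[(boxpts(s,.162,.112,.049),(0,0,255))])
o=robot.get_obs(); print(o['torque'],o['eef_rot'])
for n,im in r.items():
  W=cloud(im)
  for d in nets.trace(im,'tray')[:1]:
    P=W[d['region']]; P=P[~np.isnan(P[:,0])]; P=P[np.hypot(P[:,0]-.635,P[:,1]-.258)<.12]
    z0=o['ee_pos'][2]-.0542
    Q=P[P[:,2]>z0+.06]; print(n,z0,rect(Q[:,:2]))
E
```

```text
22.6 [0.6343 0.2532 0.1948] [ 0.  -0.1 -4.5] 0.121 jawdeg 23.77
[-0.05830329  0.02948257  0.0037095 ] [-9.08574555e-05  9.78637357e-01  2.05579241e-01  2.46808114e-03]
top 0.14060055950333597 (array([0.5736, 0.2863]), array([0.1152, 0.0348]), 23.59)
scene 0.14060055950333597 (array([0.6354, 0.2462]), array([0.1503, 0.0366]), -66.62)
```

View pics/k_scene.png

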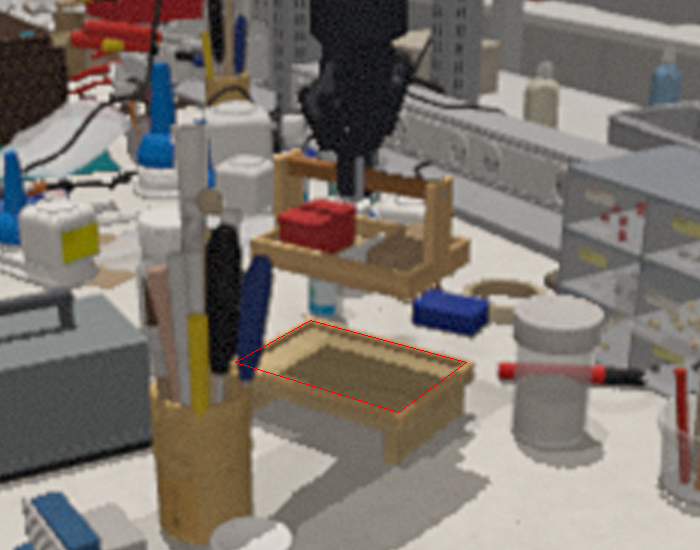

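View pics/k_top.png

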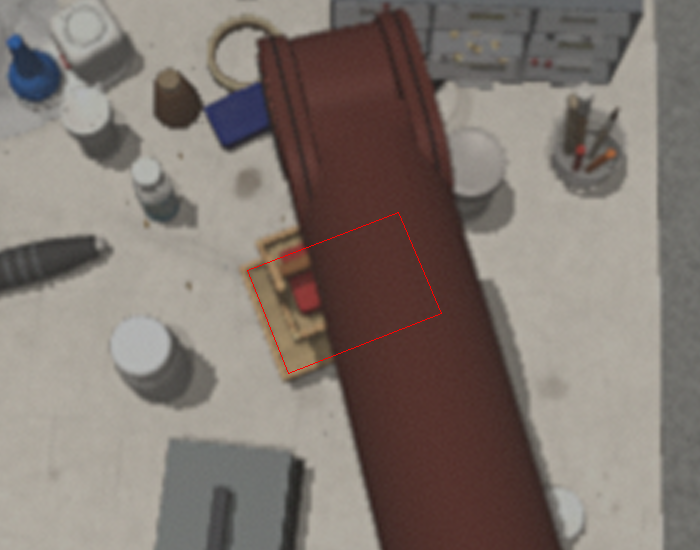

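>>> carry_out(
  targets=[
    [0, 0.1, -0.2, 0, 0, 0, -1],
    [0, 0.25, -0.5, 0, 0, 0, -1],
    [0, 0.35, -0.9, 0, 0, 0, -1],
    [0, 0.35, -1.3, 0, 0, 0, -1],
    [0, 0.35, -1.7, 0, 0, 0, -1],
    [0, 0.35, -2.1, 0, 0, 0, -1],
    [0, 0.35, -2.5, 0, 0, 0, -1],
    [0, 0.35, -2.8, 0, 0, 0, -1],
    [0, 0.35, -3, 0, 0, 0, -1],
    [0, 0.35, -3, 0, 0, 0, -1],
    [0, 0.35, -3, 0, 0, 0, -1],
  ],
)

```text
t: 23.9
ee_pos: [0.6347, 0.2609, 0.1201]
eef_rot: [-0.0, 0.979, 0.205, 0.003]
force: [0.6, 0.2, -4.4]
grip_width: 0.124
```

```bash
python3 - <<'E'
from shot import *
s=(.635,.258,-66.3)
r=shot('l',[.63,.25,.08],k=5,draw=[(boxpts(s,.162,.112,.049),(0,0,255)),(boxpts(s,.15,.1,.063),(0,255,0))],names=['scene'])
o=robot.get_obs()
for n,im in r.items():
  W=cloud(im)
  for d in nets.trace(im,'tray')[:1]:
    P=W[d['region']]; P=P[~np.isnan(P[:,0])]; P=P[np.hypot(P[:,0]-.635,P[:,1]-.258)<.12]
    z0=o['ee_pos'][2]-.0542
    Q=P[P[:,2]>z0+.06]; print(n,z0,rect(Q[:,:2]))
E
```

```text
23.9 [0.6347 0.2609 0.1201] [ 0.6  0.2 -4.4] 0.124 jawdeg 23.71
scene 0.06608907225739727 (array([0.6385, 0.2555]), array([0.1498, 0.037 ]), -66.88)
```

View pics/l_scene.png

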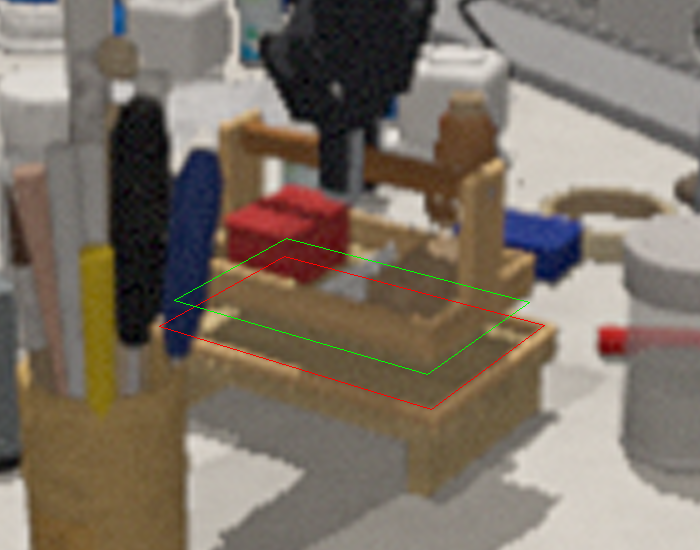

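>>> carry_out(
  targets=[
    [-0.05, 0.01, -0.05, 0, 0, 0, -1],
    [-0.1, 0.02, -0.15, 0, 0, 0, -1],
    [-0.1, 0.02, -0.3, 0, 0, 0, -1],
    [-0.1, 0.02, -0.45, 0, 0, 0, -1],
    [-0.1, 0.02, -0.6, 0, 0, 0, -1],
    [-0.1, 0.02, -0.75, 0, 0, 0, -1],
    [-0.1, 0.02, -0.85, 0, 0, 0, -1],
    [-0.1, 0.02, -0.9, 0, 0, 0, -1],
    [-0.1, 0.02, -0.9, 0, 0, 0, -1],
  ],
)

```text
t: 24.9
ee_pos: [0.6323, 0.2614, 0.0977]
eef_rot: [-0.0, 0.979, 0.205, 0.003]
force: [0.4, -0.1, -4.2]
grip_width: 0.125
```

>>> carry_out(
  targets=[
    [0.03, 0, -0.03, 0, 0, 0, -1],
    [0.03, 0, -0.06, 0, 0, 0, -1],
    [0.03, 0, -0.09, 0, 0, 0, -1],
    [0.03, 0, -0.12, 0, 0, 0, -1],
    [0.03, 0, -0.15, 0, 0, 0, -1],
    [0.03, 0, -0.15, 0, 0, 0, -1],
  ],
)

```text
t: 25.5
ee_pos: [0.6333, 0.2616, 0.0943]
eef_rot: [-0.0, 0.979, 0.205, 0.003]
force: [0.7, 0.8, -1.3]
grip_width: 0.124
```

```bash
python3 - <<'E'
from shot import *
shot('m',[.63,.25,.08],k=5,names=['scene'])
E
```

```text
25.5 [0.6333 0.2616 0.0943] [ 0.7  0.8 -1.3] 0.124 jawdeg 23.71
```

View pics/m_scene.png

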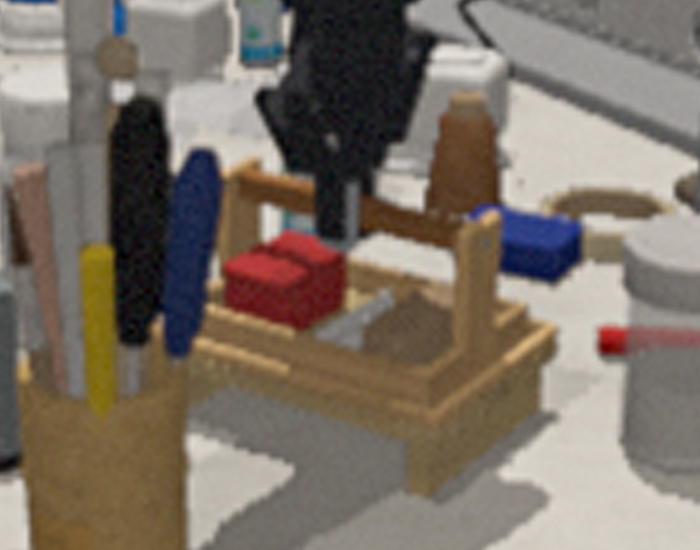

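Seated inside the lips, contact beginning (force −4.2 → −1.3). A little more down, then release.

>>> carry_out(
  targets=[
    [0, 0, -0.02, 0, 0, 0, -1],
    [0, 0, -0.04, 0, 0, 0, -1],
    [0, 0, -0.05, 0, 0, 0, -1],
    [0, 0, -0.05, 0, 0, 0, -0.7],
    [0, 0, -0.05, 0, 0, 0, -0.4],
    [0, 0, -0.05, 0, 0, 0, 0],
    [0, 0, -0.05, 0, 0, 0, 0.4],
    [0, 0, -0.05, 0, 0, 0, 0.6],
    [0, 0, 0.2, 0, 0, 0, 0.6],
    [0, 0, 0.7, 0, 0, 0, 0.6],
    [0, 0, 1.4, 0, 0, 0, 0.6],
    [0, 0, 2.2, 0, 0, 0, 0.6],
  ],
)

```text
t: 26.75
ee_pos: [0.6333, 0.2615, 0.1507]
eef_rot: [-0.0, 0.979, 0.205, 0.003]
force: [0.2, -0.8, -0.6]
grip_width: 0.798
```

>>> carry_out(
  targets=[
    [0, 0, 1, 0, 0, 0, 0.6],
    [0, 0, 2.4, 0, 0, 0, 0.6],
    [0, 0, 4, 0, 0, 0, 0.6],
    [0, 0, 5.6, 0, 0, 0, 0.6],
    [0.5, 1, 7, 0, 0, 0, 0.6],
    [0.5, 2.2, 8, 0, 0, 0, 0.6],
    [0.5, 3.6, 8, 0, 0, 0, 0.6],
    [0.5, 5, 8, 0, 0, 0, 0.6],
    [0.5, 6.2, 8, 0, 0, 0, 0.6],
    [0.5, 7.2, 8, 0, 0, 0, 0.6],
    [0.5, 7.6, 8, 0, 0, 0, 0.6],
    [0.5, 7.6, 8, 0, 0, 0, 0.6],
  ],
)

```text
t: 27.95
ee_pos: [0.6454, 0.4525, 0.3507]
eef_rot: [-0.0, 0.979, 0.206, 0.003]
force: [0.1, -0.2, -0.4]
grip_width: 0.801
```

```bash
python3 - <<'E'
from shot import *
s=(.635,.258,-66.3); m=(.3895,.362,-3.8)
r=shot('n',[.55,.2,.05],k=3,draw=[(boxpts(s,.162,.112,.049),(0,0,255)),(boxpts(m,.166,.116,.093),(0,255,0))])
o=robot.get_obs();print(o['joint_vel'].round(3))
for n,im in r.items():
  W=cloud(im)
  for d in nets.trace(im,'tray')[:1]:
    P=W[d['region']]; P=P[~np.isnan(P[:,0])]; P=P[np.hypot(P[:,0]-.635,P[:,1]-.258)<.12]
    for lo,hi in((.057,.067),(.1,.13)):
      Q=P[(P[:,2]>lo)&(P[:,2]<hi)]; print(n,lo,len(Q),rect(Q[:,:2]),np.median(Q[:,2]))
  for q in ['kit_tin','kit_channel','kit_block','brush_pot','wide_jar','short_jar','brush_tub','white_bottle']:
    print(q,[(round(d['p'],2),np.round(d['at'],3)) for d in nets.look_for(im,q)[:1]])
E
```

```text
27.95 [0.6454 0.4525 0.3507] [ 0.1 -0.2 -0.4] 0.801 jawdeg 23.8
[ 0.011 -0.011  0.007  0.011 -0.001 -0.002 -0.001]
top 0.057 285 (array([0.6344, 0.2587]), array([0.15  , 0.1017]), -66.55) 0.06214985486449232
top 0.1 314 (array([0.634 , 0.2585]), array([0.15  , 0.0328]), -66.22) 0.11981950260408533
kit_tin [(0.68, array([0.609, 0.29 , 0.081]))]
kit_channel [(0.62, array([0.628, 0.252, 0.047]))]
kit_block [(0.51, array([0.64 , 0.226, 0.072]))]
brush_pot [(0.55, array([0.452, 0.167, 0.182]))]
wide_jar [(0.8, array([0.74 , 0.144, 0.111]))]
short_jar [(0.6, array([0.416, 0.042, 0.066]))]
brush_tub [(0.76, array([0.81 , 0.02 , 0.045]))]
white_bottle []
scene 0.057 285 (array([0.6361, 0.2558]), array([0.1489, 0.1025]), -66.49) 0.06164433882270081
scene 0.1 445 (array([0.6348, 0.2562]), array([0.1517, 0.0356]), -65.41) 0.1154668757379116
kit_tin [(0.85, array([0.611, 0.279, 0.071]))]
kit_channel [(0.58, array([0.635, 0.256, 0.052]))]
kit_block [(0.73, array([0.644, 0.216, 0.068]))]
brush_pot [(0.94, array([0.447, 0.152, 0.145]))]
wide_jar [(0.56, array([0.735, 0.114, 0.074]))]
short_jar [(0.97, array([0.41 , 0.028, 0.05 ]))]
brush_tub [(0.97, array([0.786, 0.004, 0.053]))]
white_bottle [(0.51, array([0.535, 0.43 , 0.125]))]
```

View pics/n_scene.png

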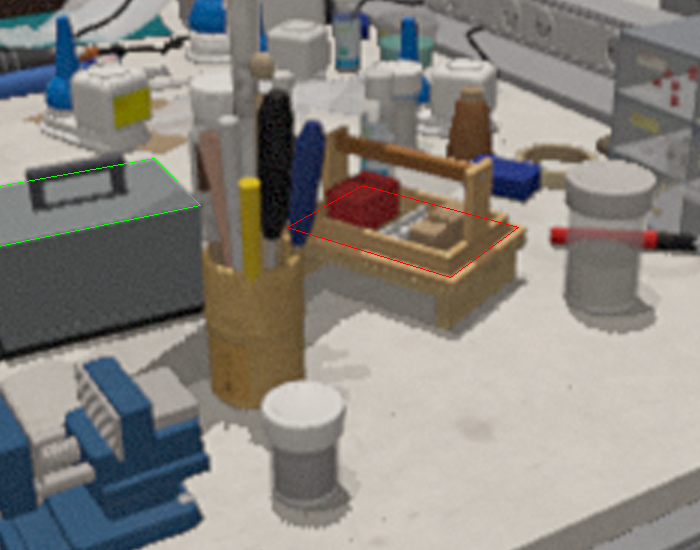

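View pics/n_top.png

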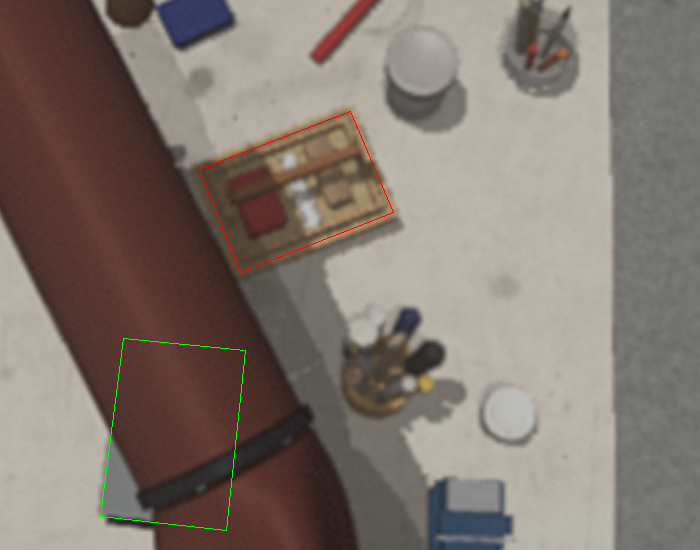

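Everything is in place: the tray sits at about (0.635, 0.258) at −66.3°, the same as the stand, and its wall tops are at 0.062 m, as they should be. All three items are inside and the gripper touches nothing.

```bash
python3 -c "
from station import robot
print(robot.hand_in())"
```

```text
the job is handed in; nothing more can be done
None
```

The job is done and handed in at about 29 s of the 69 s allowed. I lifted the dust cover straight up and set it rim-down on the mat. Then I carried the open tray level by its rail, lowered it gently inside the lips of the stand, let go and backed away.

**Cover:** after I let go, the scene camera put it at (0.391, 0.361), −4.2°. I had estimated the mat at (0.3895, 0.362), −3.8°. The top picture, seen by eye, also matched that outline, but its network did not find the cover in that view.

**Tray:** it measures (0.634, 0.2587), −66.6° in the top view and (0.636, 0.256), −66.5° in the scene view, against the stand at (0.635, 0.258), −66.3°. The two cameras differ by 2–3 mm, about what the calibration allows, and the lips leave 6 mm of play. The wall tops are at 0.062 m, so the tray is seated flat.

**Contents and bystanders:** the tin, channel and block are all in the tray. The pot, both jars and the tub are where they started, to within about 1 cm in the network readings. In the last check only the scene camera found the white bottle, unmoved. The arm probably hid it in the top view.

**Force:** the highest reading after any move was about 6 N at the wrist, when the cover touched the mat.

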